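Slide a loaded bonding jig down its lane and start the station

TASK

With your fingertips, gently push the loaded orange-brown jig down the lane between the two dark steel guide rails until it sits square against the end stop, without the jig or your fingers touching either rail: a knock would shift the boards lying in it, so never grasp or lift it. Once it is home, press the green start button on the white control box, then move clear. Leave the black and red buttons and everything else on the bench alone.

Things in the scene. Friction and masses are not known exactly. Their poses are not given: they have to be found in the camera images.
- lane: Lane: flat aluminium plate 500 x 170 x 8 mm fixed on the bench, with two guide rails and an end stop. Origin on its centre line at bench height, z up; x along the lane towards the stop (roughly to the robot's left), y across (roughly towards the robot). Plate: x -270 to 230 mm; before x = -43 it is an open apron without rails. A code reader on a thin post, 235 mm tall, stands at x = 252.
- jig: The loaded jig: loose bakelite block, dark brown below, orange above, 150 (its x) x 90 (its y) x 40 mm high, steel plate and four green boards on top, 0.4-0.8 kg; stops when no longer pushed. Origin: centre of underside. Starts on the apron, off the centre line by up to 25 mm, askew up to 0.2 rad. Home: its centre at x = 115, y = 0 mm in the lane's frame, 10 mm free each side.
- rail_left: Left guide rail (seen along the push): dark steel strip 14 mm wide, 10 mm tall, on the plate; its top is 18 mm above the bench, the jig's top 48 mm. Runs from x = -43 to 190 mm of the lane, inner face at y = +55 mm, rounded front end. Origin: its underside, near mid length. Nothing may touch it.
- rail_right: Right guide rail, the mirror image of the left one: inner face at y = -55 mm in the lane's frame. It must not be touched by anything.
- end_stop: End stop, a grey cross bar 140 mm wide and 24 mm tall (top 32 mm above the bench), fixed across the lane's end, with two black rubber buffers. Origin on the plate's surface, on the centre line, in the plane of the buffers' faces that the jig meets (x = 190 mm in the lane's frame).
- control_box: White control box, 260 x 80 mm, 55 mm high, fixed on the bench beyond the lane (on the side away from the robot). Origin at the centre of its underside, x along its length. On its top along its x: green start button at -100 mm, small black reset button at -35 mm, display at +28 mm, red emergency stop on a yellow ring at +95 mm.
- start_top (a point): Centre of the top face of the green start button, 28 mm across; it presses straight down.
- start (a joint): Travel of the green start button: 0 up, 0.006 m fully down, which takes about 5 N; it springs back.
- reset (a joint): Travel of the black reset button (22 mm across): 0 up. Not to be pressed.
- estop (a joint): Travel of the red emergency stop (38 mm across): 0 up. Not to be pressed.
- spare_jig: Bystander: an empty jig of the same size and colours without green boards, on the bench past the lane's closed end. Origin at the centre of its underside.
- flux_bottle: Bystander: white bottle with a red cap, 44 mm across, 95 mm tall. Origin at the centre of its underside.
- tape_roll: Bystander: amber tape roll lying flat, 84 mm across, 19 mm high. Origin at the centre of its underside.
- tweezers: Bystander: steel tweezers lying on the bench close beside the apron on its far side, about 120 mm long, 8 mm high. Origin near its middle.
- screwdriver: Bystander: screwdriver with a red handle, 160 mm long, lying on the bench beside the apron on the robot's side. Origin near its middle.
- parts_tray: Bystander: black divided tray, 120 x 85 mm, 30 mm high, on the bench before the lane's open end. Origin at the centre of its underside.
- solder_spool: Bystander: grey spool standing on end, 56 mm across, 40 mm tall. Origin at the centre of its underside.
Mind the look-alikes: they are no part of the job. What is shaped like the jig but blue or yellow is not meant.

How it is judged:
On the way, in this order (a step that is already met when the one before it is completed fails the run):
1. the jig lies square against the end stop, between the rails (x of jig in the frame of lane between 0.111 and 0.119 m and y of jig in the frame of lane between -0.0105 and 0.0105 m and angle between the x axis of jig and the x axis of lane, either way round below 0.05 rad and angle between jig's own z axis and vertical below 0.03 rad and linear speed of jig below 0.02 m/s), for 0.2 s.
2. the green start button is pressed in (value of joint start above 0.004 m), for 0.04 s.
At the end, for the whole second after the job is handed in: The jig lies flat and at rest on the lane with its front face within 4 mm of the end stop, between the rails, square with the lane within 0.05 rad (about 3 degrees), and the start button has been pressed (more than 4 mm) after that and let go (x of jig in the frame of lane between 0.111 and 0.119 m and y of jig in the frame of lane between -0.0105 and 0.0105 m and angle between the x axis of jig and the x axis of lane, either way round below 0.05 rad and angle between jig's own z axis and vertical below 0.03 rad and linear speed of jig below 0.01 m/s and value of joint start below 0.002 m and height (world z) of jig below 0.011 m); the robot touches nothing.
It fails at once if a guide rail is touched by the jig, the robot or anything else (more than 0.5 N) (contact force between any of rail_left, rail_right and anything else above 0.5 N).
It fails at once if the jig is lifted or tipped (8 mm off the plate, or 0.12 rad) (height (world z) of jig above 0.016 m or angle between jig's own z axis and vertical above 0.12 rad).
It fails at once if the jig is shoved hard: faster than 0.35 m/s, or rammed into the end stop with more than 45 N (linear speed of jig above 0.35 m/s or contact force between jig and end_stop above 45 N).
It fails at once if the start button is pressed before the jig is home, or the reset button or the emergency stop is pressed ((value of joint start above 0.003 m and x of jig in the frame of lane below 0.109 m) or value of joint any of reset, estop above 0.002 m).
It fails at once if a bystander is moved more than 15 mm (distance of any of spare_jig, flux_bottle, tape_roll, tweezers, screwdriver, parts_tray, solder_spool from where it was at the start of the episode above 0.015 m).
It also fails if it takes over 59 s, if anything falls off the work surface, if the arm or the gripper's body presses on something with over 40 N, if the wrist force passes 120 N, or if a joint passes its speed limit or range.

ROBOT

A 6-joint arm with a two-finger parallel gripper is mounted at the origin on the work surface. World frame = base frame: x ahead of the robot, y to its left, z up, the work surface at z = 0. Lengths are in m, angles in rad, forces in N, time in s.
With the tool pointing down it reaches from about 0.15 to 0.775 m from the base axis. Payload 6.1 kg.
Tool frame: the origin (TCP) lies on the front face of the gripper's body, between the roots of the fingers; the fingertips stand 73 mm ahead of it and the grasp point (between the pads) lies 54 mm ahead of it; z points along the fingers, y is the line along which they close (so a half turn about z gives the same grasp; the last joint's range is limited). The gripper opens to 85 mm and grips with 20 to 120 N. Pads are 22 mm wide; open, the fingers measure 114 mm over their backs; the gripper's body (76 mm by 85 mm) begins 54 mm behind the grasp point. The pads swing forward as they close: fully open they stand 13 mm farther back than shut.
Start: joints at [1.129, 0.126, -0.04, 1.405, 0, 1.571], TCP at [0.224, 0.475, 0.304] pointing down, gripper open.
Joint ranges: [-2.72, 2.72], [-0.95, 1.95], [-1.27, 1.35], [-1.78, 2.02], [-1.46, 1.47], [-3.14, 3.14]. Speed limits (rad/s): [2.39, 2.39, 3.01, 3.14, 3.14, 3.14].

INTERFACE

Orientations are given as a unit quaternion [w, x, y, z].
In Python, from plant import ctrl gives the robot as it stands. The module is installed in compiled form; this text tells all that it offers.
- The arm moves only by the tool arm_command, never from a script. Its argument "increments" is a list of rows, each an object with "linear": the shift along the tool's x, y, z in cm, a list of three; "twist": the turn about the tool's z in degrees. A call has 1 to 20 rows; each row is the pose to reach, as a shift and turn from the pose commanded when the call began, along the tool's axes at that moment; what a row does not reach only later rows make up. A row lasts 1/10 s, in which the tool goes at most 50 mm and 8.59 degrees, less where a joint would pass 70% of its speed; a pose out of reach is approached as far as the arm can. A call with a gripper value outside its range is refused whole. "fingers" is the opening, from 0 (shut) to 1 (fully open), set as the call begins (left out, the last holds). The fingers move at their own pace and stop on an object; "newtons" is the grip in N (left out, the last holds). Time passes only in rows, so rows that repeat a pose let the fingers close. It gives the time, the measured TCP pose, the force, the opening and the grip force at its end, in the units of the state.
- ctrl.get_obs(): the state, without advancing time (a new reading comes with each control period).
- ctrl.capture(name): name is "side" or "top" or "wrist"; returns (picture, depth): 420x560x3 uint8, red, green, blue; 420x560 float32, m along the optical axis (not along the pixel's ray), 0 where there is no reading.
- ctrl.camera_params(name): a dict with "mtx" (3x3 intrinsics, pixels), "rvec" (rotation vector, rad) and "tvec" (3), from world to camera coordinates, as OpenCV has them. Camera axes: x right, y down, z forward; pixel columns grow to the right and rows downward; lengths in m; the calibration is good to about 2 mm. A picture is of the moment at which its call begins: read the wrist's pose just before it. camera_params takes no time and is no camera call; for the wrist camera it gives the pose at the moment of the call.
- ctrl.finish_job(): hands the job in; it is judged then, once.
The state is a dict: "time_s": time; "joint_positions": joint angles; "qvel": joint speeds; "joint_efforts": joint torques, N m; "position": TCP position; "ee_rot": TCP orientation; "contact_force": force on the tool from outside, world axes, zero at the start; "moment": the same for the moment, N m; "gripper_width": opening from 0.0 (shut) to 1.0 (fully open); "finger_force": force on a finger pad.
Only numpy, scipy, OpenCV 4.12 (cv2) and the standard library are available. Lean on these libraries where they do the work, as an engineer would, in place of code of your own. Each camera call takes 0.05 s, during which the arm holds its last target. There are 200 camera calls.

## Working session

There is one attempt and no reset: what is moved stays moved. The work goes in short steps, Python scripts to look and compute and a tool call to move; the robot and the scene stay as the last step left them, time stands still between calls to the robot, and variables do not carry over. Pictures are saved under pics/ and viewed, at most 13 in all, crops included, and the job is handed in when it is done.

Besides the shell and the picture viewer there is one more tool, called after "Request:" by a JSON object that holds its "method" and its "body". arm_command: Moves the arm, as the interface text tells. Its arguments: {"type":"object","properties":{"increments":{"type":"array","items":{"type":"object","properties":{"linear":{"type":"array","items":{"type":"number"}},"twist":{"type":"number"}}}},"fingers":{"type":"number"},"newtons":{"type":"number"}},"required":["increments"]}

```bash
mkdir -p pics
cat > h.py <<'E'
import numpy as np, cv2
from plant import ctrl
def cam(n):
    p=ctrl.camera_params(n);R=cv2.Rodrigues(np.array(p["rvec"],float))[0]
    return np.array(p["mtx"],float),R,np.array(p["tvec"],float).ravel()
def snap(n,f):
    c=cam(n);im,d=ctrl.capture(n);cv2.imwrite(f"pics/{f}.png",im[:,:,::-1]);np.savez(f"pics/{f}.npz",im=im,d=d,K=c[0],R=c[1],t=c[2]);return im,d
def onz(f,pts,z):
    a=np.load(f"pics/{f}.npz");o=-a["R"].T@a["t"];out=[]
    for u,v in pts:
        r=a["R"].T@np.linalg.inv(a["K"])@[u,v,1];out.append(o+r*(z-o[2])/r[2])
    return np.array(out)
def proj(f,P):
    a=np.load(f"pics/{f}.npz");q=(a["R"]@np.array(P).T).T+a["t"];q=(a["K"]@q.T).T;return q[:,:2]/q[:,2:]
E
python3 - <<'E'
from h import *
snap("top","top0");snap("wrist","wr0")
o=ctrl.get_obs();print(o)
for n in("top","side","wrist"):
    K,R,t=cam(n);print(n,K[0,0],(-R.T@t).round(3),R.round(2).tolist())
E
```

```text
{'time_s': 0.1, 'joint_positions': array([ 1.12898814e+00,  1.26345213e-01, -4.04748668e-02,  1.40537969e+00,
       -8.14349404e-06,  1.57082720e+00]), 'qvel': array([-0.0001992 , -0.00061258,  0.00219113, -0.00070597, -0.00011787,
        0.00098185]), 'joint_efforts': array([ 8.39209461e-04, -4.36904633e+01,  3.53604162e+01,  1.37746625e-02,
        1.37105849e-04, -1.28621636e-05]), 'position': array([0.224375  , 0.47437018, 0.30320758]), 'ee_rot': array([-1.49771700e-04,  2.19126843e-01,  9.75696128e-01, -6.85562189e-04]), 'contact_force': array([-0.02246661, -1.02314878, -0.52596285]), 'moment': array([0.00744276, 0.03242147, 0.03340387]), 'finger_force': 0.0, 'gripper_width': 1.000904215857656}
top 421.2062813103495 [ 0.456 -0.008  1.06 ] [[0.0, -1.0, 0.01], [-1.0, -0.0, -0.07], [0.07, -0.01, -1.0]]
side 388.77010144174074 [0.485 0.73  0.77 ] [[-1.0, -0.05, -0.01], [-0.02, 0.68, -0.73], [0.04, -0.73, -0.68]]
wrist 331.62751065736666 [0.16  0.505 0.372] [[0.43, 0.9, -0.0], [0.87, -0.41, 0.28], [0.25, -0.12, -0.96]]
```

View pics/top0.png

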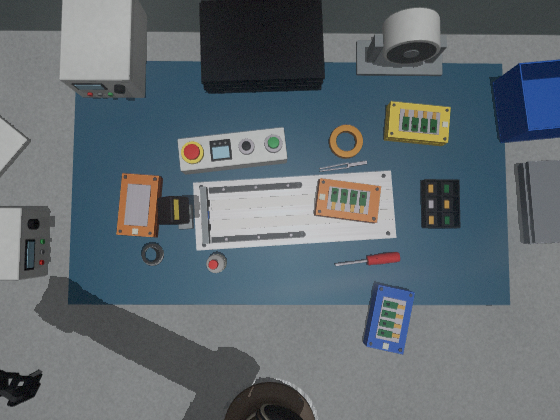

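The overview shows the jig at about (348,200), the lane running left to the stop at (206,215), the green button at (273,143), and the screwdriver and tweezers beside the apron. I'll enlarge it.

Run:
```python
from h import *
im=cv2.imread("pics/top0.png")[125:275,165:425]
cv2.imwrite("pics/c0.png",cv2.resize(im,(780,450),interpolation=cv2.INTER_CUBIC))
```

```text
(no output)
```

View pics/c0.png

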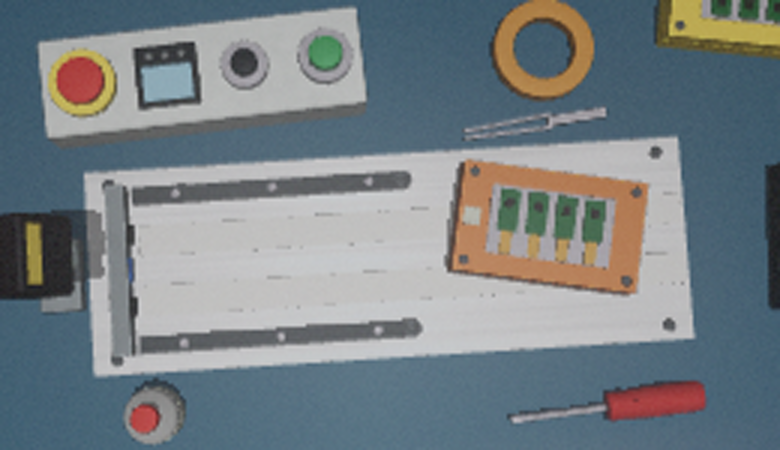

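```bash
cat >> h.py <<'E'
from scipy.optimize import least_squares
def fit(W,L):  # L local -> W world (2D)
    f=lambda p:(np.array(L)@np.array([[np.cos(p[2]),np.sin(p[2])],[-np.sin(p[2]),np.cos(p[2])]])+p[:2]-np.array(W)[:,:2]).ravel()
    b=min((least_squares(f,[.4,0,a]) for a in (0,1.57,3.14,-1.57)),key=lambda r:r.cost);return b.x,b.fun.reshape(-1,2)
def crop(P,x0,y0,k): return [((x+.5)/k-.5+x0,(y+.5)/k-.5+y0) for x,y in P]
def tolane(lane,w):
    c,s=np.cos(lane[2]),np.sin(lane[2]);d=np.array(w)[...,:2]-lane[:2]
    return np.stack([d[...,0]*c+d[...,1]*s,-d[...,0]*s+d[...,1]*c],-1)
E
python3 - <<'E'
from h import *
C=lambda P:crop(P,165,125,3)
pl=onz("top0",C([(85,173),(678,137),(694,338),(95,376)]),.008)
# lane x to left (+y world), lane y toward robot (-x world)
L=[[.23,-.085],[-.27,-.085],[-.27,.085],[.23,.085]]
x,r=fit(pl,L);print("lane plate",x.round(4),(r*1000).round(1).tolist())
ra=onz("top0",C([(133,205),(408,188),(140,338),(418,320)]),.018);print("rails in lane",(tolane(x,ra)*1000).round(1).tolist())
jt=onz("top0",C([(463,160),(648,183),(636,294),(452,270)]),.048)
j,r=fit(jt,[[.075,-.045],[-.075,-.045],[-.075,.045],[.075,.045]]);print("jig",j.round(4),(r*1000).round(1).tolist(),tolane(x,j)*1000,j[2]-x[2])
a=np.load("pics/top0.npz");K,R,t=a["K"],a["R"],a["t"]
for n,p in dict(green=(326,50),black=(245,63),box=(285,110),reader=(35,250),jig=(540,180),stop=(118,270)).items():
    u,v=C([p])[0];d=np.median(a["d"][int(round(v))-1:int(round(v))+2,int(round(u))-1:int(round(u))+2]);w=R.T@(np.linalg.inv(K)@[u,v,1]*d-t);print(n,w.round(4),tolane(x,w).round(3))
E
```

```text
lane plate [ 0.5344 -0.0414  1.6362] [[0.2, 0.5], [0.3, -0.3], [-0.3, -0.6], [-0.2, 0.4]]
rails in lane [[189.4, -54.1], [-38.9, -54.3], [189.4, 56.0], [-39.8, 55.5]]
jig [ 0.5564 -0.189   1.4503] [[-0.1, -0.7], [-0.0, -0.0], [0.5, -0.1], [-0.3, 0.9]] [-148.66889099  -12.30875175] -0.18584868516436637
green [ 0.6924 -0.0082  0.0782] [ 0.023 -0.16 ]
black [0.6821 0.0556 0.0767] [ 0.087 -0.154]
box [0.6492 0.0246 0.054 ] [ 0.058 -0.119]
reader [0.5218 0.1831 0.2276] [ 0.225 -0.002]
jig [ 0.5942 -0.1815  0.0476] [-0.144 -0.051]
stop [0.5212 0.1604 0.0321] [ 0.202 -0.   ]
```

```bash
cat >> h.py <<'E'
from scipy.spatial.transform import Rotation as Ro
LANE=np.array([.5344,-.0414,1.6362])
def fromlane(x,y):
    c,s=np.cos(LANE[2]),np.sin(LANE[2]);return LANE[:2]+[c*x-s*y,s*x+c*y]
def inc(x,y,z,yaw):  # lane x,y (m), TCP z, tool-x heading rel lane (deg)
    o=ctrl.get_obs();q=o["ee_rot"];R=Ro.from_quat([q[1],q[2],q[3],q[0]])
    R=R.as_matrix();d=np.r_[fromlane(x,y),z]-o["position"];cur=np.degrees(np.arctan2(R[1,0],R[0,0]))
    tw=-((np.degrees(LANE[2])+yaw-cur+180)%360-180)
    print("lin cm",(R.T@d*100).round(2),"twist",tw.round(2),"| now lane",(tolane(LANE,o["position"])*1000).round(1),"z",o["position"][2].round(4),"F",o["contact_force"].round(1),"t",o["time_s"])
E
python3 - <<'E'
from h import *
inc(-.149,-.094,.30,90)
E
```

```text
lin cm [-65.53 -41.82   0.38] twist -29.06 | now lane [534.9 275.7] z 0.3032 F [-0.  -1.  -0.5] t 0.1
```

Request:
{"method": "arm_command", "body": {"increments": [{"linear": [-5, -1.5, 0], "twist": -4}, {"linear": [-9, -3, 0], "twist": -8}, {"linear": [-13, -5, 0], "twist": -12}, {"linear": [-17, -8, 0], "twist": -16}, {"linear": [-21, -11, 0], "twist": -20}, {"linear": [-25, -14, 0], "twist": -24}, {"linear": [-29, -17, 0], "twist": -29}, {"linear": [-33, -20, 0], "twist": -29}, {"linear": [-37, -23, 0], "twist": -29}, {"linear": [-41, -26, 0], "twist": -29}, {"linear": [-45, -29, 0], "twist": -29}, {"linear": [-49, -32, 0], "twist": -29}, {"linear": [-53, -34.5, 0], "twist": -29}, {"linear": [-57, -37, 0], "twist": -29}, {"linear": [-61, -39.5, 0], "twist": -29}, {"linear": [-65.5, -41.8, 0.4], "twist": -29}, {"linear": [-65.5, -41.8, 0.4], "twist": -29}, {"linear": [-65.5, -41.8, 0.4], "twist": -29}, {"linear": [-65.5, -41.8, 0.4], "twist": -29}], "fingers": 1}}

```text
time_s: 2.0
position: [0.6374, -0.1827, 0.2998]
ee_rot: [-0.0, -0.032, 0.999, 0.0]
contact_force: [0.0, 0.3, -0.4]
gripper_width: 1.002
finger_force: 0.0
```

Run:
```python
from h import *
inc(-.149,-.096,.115,90)
snap("wrist","wr1")
```

```text
lin cm [-0.26 -0.13 18.48] twist -0.04 | now lane [-147.8  -93.5] z 0.2998 F [ 0.   0.3 -0.4] t 2.0
```

View pics/wr1.png

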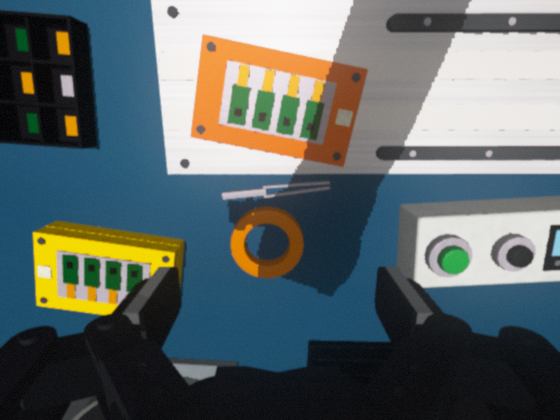

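The wrist view shows the jig corners at (205,35), (366,70), (343,166), (191,136); the fingertips at about (155,275) and (400,275); and the button at (453,262).

Run:
```python
from h import *
a=np.load("pics/wr1.npz");K,R,t=a["K"],a["R"],a["t"];d=a["d"]
def pt(u,v):
    return R.T@(np.linalg.inv(K)@[u,v,1]*d[v,u]-t)
for p in [(165,272),(160,285),(150,300),(395,272),(400,285),(410,300),(453,262)]:
    w=pt(*p);print(p,w.round(4),tolane(LANE,w).round(4))
j,r=fit(onz("wr1",[(205,35),(366,70),(343,166),(191,136)],.048),[[-.075,.045],[.075,.045],[.075,-.045],[-.075,-.045]])
print("jig",tolane(LANE,j)*1000,j[2]-LANE[2],(r*1000).round(1).tolist())
print("rail/plate",(tolane(LANE,onz("wr1",[(392,31),(550,31),(380,146),(550,148)],.018))*1000).round(1).tolist(),(tolane(LANE,onz("wr1",[(167,174)],.008))*1000).round(1))
```

```text
(165, 272) [ 0.6296 -0.228   0.248 ] [-0.1925 -0.0828]
(160, 285) [ 0.6294 -0.2264  0.2587] [-0.1908 -0.0827]
(150, 300) [ 0.629  -0.2261  0.2697] [-0.1905 -0.0823]
(395, 272) [ 0.6233 -0.1362  0.2486] [-0.1004 -0.0826]
(400, 285) [ 0.6238 -0.1377  0.2586] [-0.1019 -0.0829]
(410, 300) [ 0.6233 -0.1384  0.2697] [-0.1026 -0.0824]
(453, 262) [ 0.691  -0.0094  0.077 ] [ 0.0217 -0.1583]
jig [-147.44605242  -12.93546345] -0.19481143468562956 [[-1.3, -2.2], [-0.8, 2.3], [1.3, 0.9], [0.8, -1.0]]
rail/plate [[-37.9, 54.0], [112.7, 54.1], [-39.9, -53.8], [138.1, -55.9]] [[-268.  -85.]]
```

Request:
{"method": "arm_command", "body": {"increments": [{"linear": [-0.25, -0.1, 4]}, {"linear": [-0.25, -0.1, 8]}, {"linear": [-0.25, -0.1, 12]}, {"linear": [-0.25, -0.1, 16]}, {"linear": [-0.25, -0.1, 19]}, {"linear": [-0.25, -0.1, 21.2]}, {"linear": [-0.25, -0.1, 21.2]}, {"linear": [0.5, -0.1, 21.2]}, {"linear": [1.0, -0.1, 21.2]}, {"linear": [1.5, -0.1, 21.2]}, {"linear": [1.9, -0.1, 21.2]}, {"linear": [2.3, -0.1, 21.2]}, {"linear": [2.6, -0.1, 21.2]}, {"linear": [2.9, -0.1, 21.2]}, {"linear": [3.2, -0.1, 21.2]}, {"linear": [3.4, -0.1, 21.2]}, {"linear": [3.55, -0.1, 21.2]}, {"linear": [3.7, -0.1, 21.2]}, {"linear": [3.7, -0.1, 21.2]}]}}

```text
schema error: expected keys linear, twist
```

Run:
```python
from h import *
inc(-.149,-.056,.088,90)
snap("top","t2")
im=cv2.imread("pics/t2.png")[125:275,165:425]
cv2.imwrite("pics/c2.png",cv2.resize(im,(780,450),interpolation=cv2.INTER_CUBIC))
snap("wrist","wr2")
```

```text
lin cm [ 3.75 -0.17 21.24] twist -0.0 | now lane [-147.3  -93.5] z 0.3004 F [0.2 0.6 0.2] t 2.05
```

View pics/wr2.png

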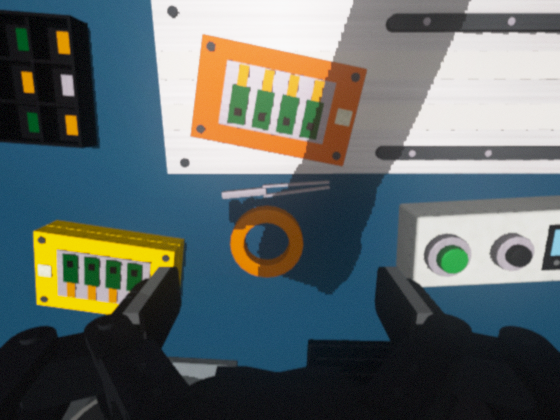

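The command was refused because twist is required, so the scene is unchanged. Resending.

Request:
{"method": "arm_command", "body": {"increments": [{"linear": [-0.25, -0.1, 4], "twist": 0}, {"linear": [-0.25, -0.1, 8], "twist": 0}, {"linear": [-0.25, -0.1, 12], "twist": 0}, {"linear": [-0.25, -0.1, 16], "twist": 0}, {"linear": [-0.25, -0.1, 19], "twist": 0}, {"linear": [-0.25, -0.1, 21.2], "twist": 0}, {"linear": [-0.25, -0.1, 21.2], "twist": 0}, {"linear": [0.5, -0.1, 21.2], "twist": 0}, {"linear": [1.0, -0.1, 21.2], "twist": 0}, {"linear": [1.5, -0.1, 21.2], "twist": 0}, {"linear": [1.9, -0.1, 21.2], "twist": 0}, {"linear": [2.3, -0.1, 21.2], "twist": 0}, {"linear": [2.6, -0.1, 21.2], "twist": 0}, {"linear": [2.9, -0.1, 21.2], "twist": 0}, {"linear": [3.2, -0.1, 21.2], "twist": 0}, {"linear": [3.4, -0.1, 21.2], "twist": 0}, {"linear": [3.55, -0.1, 21.2], "twist": 0}, {"linear": [3.7, -0.1, 21.2], "twist": 0}, {"linear": [3.7, -0.1, 21.2], "twist": 0}]}}

```text
time_s: 4.05
position: [0.6007, -0.1867, 0.0877]
ee_rot: [-0.0, -0.032, 0.999, -0.0]
contact_force: [3.5, 2.1, 1.9]
gripper_width: 0.998
finger_force: 1.4
```

Run:
```python
from h import *
inc(-.149,-.056,.088,90)
snap("wrist","wr3")
```

```text
lin cm [ 0.06  0.03 -0.03] twist -0.06 | now lane [-149.3  -56.6] z 0.0877 F [3.5 2.1 1.9] t 4.05
```

View pics/wr3.png

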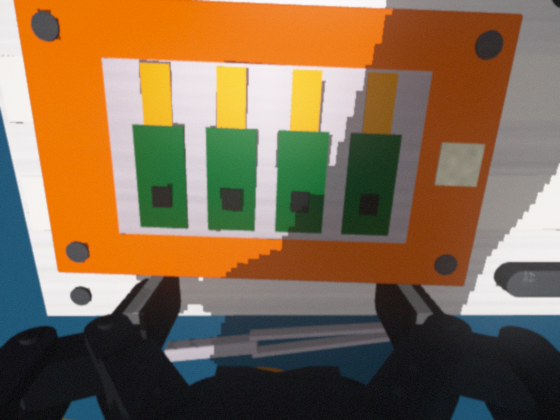

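The jig's far edge runs from (58,271) to (466,286), nearly square to the plate edge, with a small yaw left.

Run:
```python
from h import *
j,r=fit(onz("wr3",[(521,15),(466,286),(58,271)],.048),[[.075,.045],[.075,-.045],[-.075,-.045]])
print("jig",tolane(LANE,j)*1000,j[2]-LANE[2],(r*1000).round(1).tolist())
p=tolane(LANE,onz("wr3",[(48,316),(440,316)],.008))*1000;print(p.round(1))
print((tolane(LANE,onz("wr3",[(58,271),(466,286)],.048))*1000).round(1))
```

```text
jig [-153.07612509    1.8055663 ] -0.03852673904656645 [[-1.4, 1.5], [0.4, 0.1], [0.9, -1.6]]
[[-267.   -84.8]
 [ -65.1  -85. ]]
[[-228.1  -39.4]
 [ -79.9  -45.6]]
```

Request:
{"method": "arm_command", "body": {"increments": [{"linear": [-0.7, 0, 0], "twist": 0}, {"linear": [-1.5, 0, 0], "twist": 0}, {"linear": [-1.8, 0, -3], "twist": 0}, {"linear": [-1.8, -1, -7], "twist": 8}, {"linear": [-1, -3, -9], "twist": 16}, {"linear": [1, -6, -9], "twist": 24}, {"linear": [3, -9, -9], "twist": 32}, {"linear": [5, -10.3, -9], "twist": 40}, {"linear": [5.7, -10.3, -9], "twist": 48}, {"linear": [5.7, -10.3, -9], "twist": 56}, {"linear": [5.7, -10.3, -9], "twist": 64}, {"linear": [5.7, -10.3, -9], "twist": 72}, {"linear": [5.7, -10.3, -9], "twist": 80}, {"linear": [5.7, -10.3, -9], "twist": 88}, {"linear": [5.7, -10.3, -9], "twist": 90}, {"linear": [5.7, -10.3, -9], "twist": 90}, {"linear": [5.7, -10.3, -9], "twist": 90}], "fingers": 0.5}}

```text
time_s: 5.8
position: [0.5508, -0.2932, 0.1775]
ee_rot: [-0.0, 0.684, 0.73, -0.0]
contact_force: [0.6, 0.9, -0.8]
gripper_width: 0.501
finger_force: 0.0
```

Run:
```python
from h import *
inc(-.252,.001,.095,0)
snap("wrist","wr4")
```

```text
lin cm [ 0.03 -0.09  8.25] twist 0.0 | now lane [-2.523e+02  1.000e-01] z 0.1775 F [ 0.6  0.9 -0.8] t 5.8
```

View pics/wr4.png

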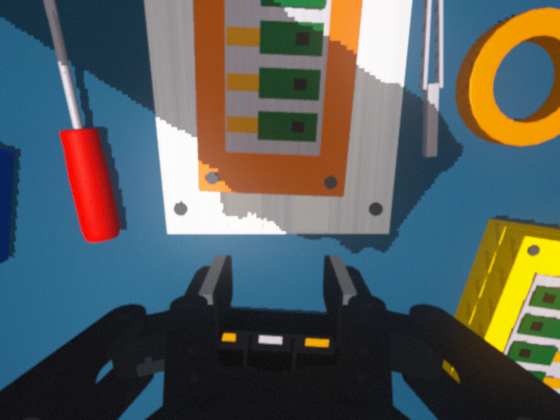

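The jig's rear edge runs from (200,190) to (344,196), and the fingertips at about (222,262) and (336,262) sit well within it.

Run:
```python
from h import *
a=np.load("pics/wr4.npz");K,R,t=a["K"],a["R"],a["t"];d=a["d"]
for u,v in [(226,262),(222,270),(334,262),(338,270)]:
    w=R.T@(np.linalg.inv(K)@[u,v,1]*d[v,u]-t);print(tolane(LANE,w).round(4),w[2].round(4))
print((tolane(LANE,onz("wr4",[(200,190),(344,196),(195,0),(361,0)],.048))*1000).round(1))
print((tolane(LANE,onz("wr4",[(167,234),(389,234)],.008))*1000).round(1))
```

```text
[-0.241   0.0219] 0.1172
[-0.2411  0.0224] 0.1245
[-0.241 -0.024] 0.1171
[-0.2413 -0.0246] 0.124
[[-225.2   47.6]
 [-228.9  -40.8]
 [-123.    43.6]
 [-122.9  -43.7]]
[[-268.7   84.7]
 [-268.4  -85.1]]
```

Request:
{"method": "arm_command", "body": {"increments": [{"linear": [0, 0, 3], "twist": 0}, {"linear": [0, 0, 6], "twist": 0}, {"linear": [0, 0, 8.4], "twist": 0}, {"linear": [0, 0, 8.4], "twist": 0}, {"linear": [0.5, 0, 8.4], "twist": 0}, {"linear": [1, 0, 8.4], "twist": 0}, {"linear": [1.4, 0, 8.4], "twist": 0}, {"linear": [1.8, 0, 8.4], "twist": 0}, {"linear": [2.2, 0, 8.4], "twist": 0}, {"linear": [2.6, 0, 8.4], "twist": 0}, {"linear": [3.0, 0, 8.4], "twist": 0}, {"linear": [3.3, 0, 8.4], "twist": 0}, {"linear": [3.5, 0, 8.4], "twist": 0}, {"linear": [3.5, 0, 8.4], "twist": 0}]}}

```text
time_s: 7.25
position: [0.5491, -0.2588, 0.0952]
ee_rot: [0.002, 0.684, 0.729, -0.0]
contact_force: [0.0, -4.3, 3.1]
gripper_width: 0.502
finger_force: 2.5
```

Run:
```python
from h import *
inc(.029,.0,.0935,0)
snap("top","t5");snap("wrist","wr5")
im=cv2.imread("pics/t5.png")[165:255,215:395]
w=cv2.imread("pics/wr5.png")
c=np.zeros((600,800,3),np.uint8);c[:360,:720]=cv2.resize(im,(720,360),interpolation=cv2.INTER_CUBIC);c[360:,:560]=w[60:300]
cv2.imwrite("pics/c5.png",c)
```

```text
lin cm [24.69 -0.08  0.11] twist -0.06 | now lane [-217.9   -0.5] z 0.0952 F [ 0.  -4.3  3.1] t 7.25
```

View pics/c5.png

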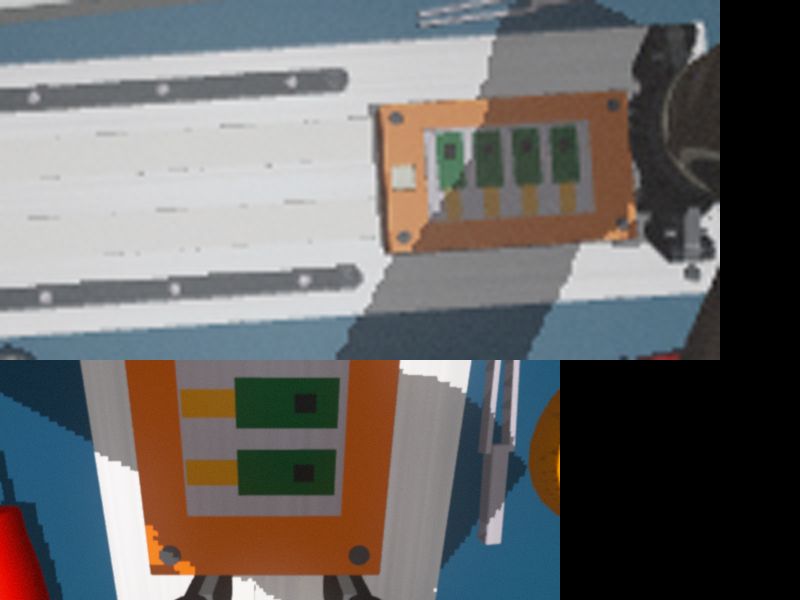

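The jig is now square, with its top corners in the 4x crop at (381,105), (628,91), (637,239) and (388,252).

Run:
```python
from h import *
j,r=fit(onz("t5",crop([(381,105),(628,91),(637,239),(388,252)],215,165,4),.048),[[.075,-.045],[-.075,-.045],[-.075,.045],[.075,.045]])
print("jig",tolane(LANE,j)*1000,j[2]-LANE[2],(r*1000).round(1).tolist())
print((tolane(LANE,onz("t5",crop([(345,91),(0,110),(355,265),(0,289)],215,165,4),.018))*1000).round(1))
print((tolane(LANE,onz("wr5",[(151,274),(381,274),(126,60),(400,60)],.048))*1000).round(1))
```

```text
jig [-132.54775214    4.47175672] -0.010525188212493486 [[0.7, 0.4], [-0.2, 0.4], [-0.3, -0.2], [-0.3, -0.6]]
[[-39.4 -54.2]
 [175.3 -55.5]
 [-38.4  54.3]
 [181.2  55.4]]
[[-205.4   48.1]
 [-205.5  -40.6]
 [-129.5   48. ]
 [-129.5  -40.1]]
```

Request:
{"method": "arm_command", "body": {"increments": [{"linear": [0.4, 0, 0], "twist": 0}, {"linear": [1, 0.05, 0], "twist": 0}, {"linear": [1.7, 0.1, 0], "twist": 0}, {"linear": [2.4, 0.15, 0], "twist": 0}, {"linear": [3.1, 0.2, 0], "twist": 0}, {"linear": [3.8, 0.25, 0], "twist": 0}, {"linear": [4.5, 0.3, 0], "twist": 0}, {"linear": [5.2, 0.35, 0], "twist": 0}, {"linear": [5.9, 0.4, 0], "twist": 0}, {"linear": [6.6, 0.4, 0], "twist": 0}, {"linear": [7.3, 0.4, 0], "twist": 0}, {"linear": [8, 0.4, 0], "twist": 0}, {"linear": [8.7, 0.4, 0], "twist": 0}, {"linear": [9.4, 0.4, 0], "twist": 0}, {"linear": [10.1, 0.4, 0], "twist": 0}, {"linear": [10.7, 0.4, 0], "twist": 0}, {"linear": [11, 0.4, 0], "twist": 0}, {"linear": [11, 0.4, 0], "twist": 0}]}}

```text
time_s: 9.15
position: [0.5454, -0.148, 0.0941]
ee_rot: [0.0, 0.684, 0.73, 0.0]
contact_force: [0.4, -2.8, 1.7]
gripper_width: 0.503
finger_force: 1.5
```

Run:
```python
from h import *
inc(.029,.0,.0935,0)
snap("top","t6");snap("wrist","wr6")
im=cv2.imread("pics/t6.png")[165:255,195:375]
w=cv2.imread("pics/wr6.png")
c=np.zeros((600,800,3),np.uint8);c[:360,:720]=cv2.resize(im,(720,360),interpolation=cv2.INTER_CUBIC);c[360:,:560]=w[60:300]
cv2.imwrite("pics/c6.png",c)
```

```text
lin cm [13.61 -0.41  0.06] twist -0.04 | now lane [-107.1   -4. ] z 0.0941 F [ 0.4 -2.8  1.7] t 9.15
```

View pics/c6.png

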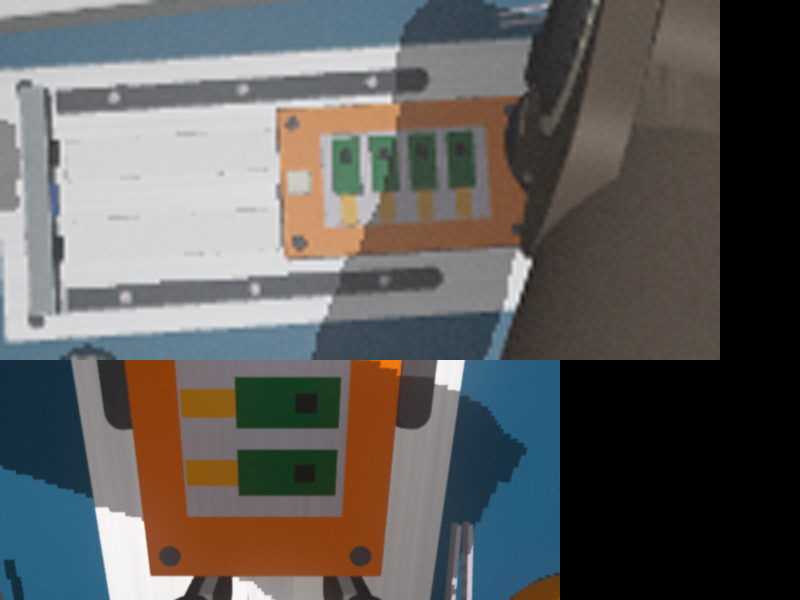

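The jig followed the fingers and is centred: it sits in the wrist view as before, while the tool has moved 4 mm to the right. Pushing on.

Request:
{"method": "arm_command", "body": {"increments": [{"linear": [0.4, 0, 0], "twist": 0}, {"linear": [1, 0, 0], "twist": 0}, {"linear": [1.8, 0, 0], "twist": 0}, {"linear": [2.6, 0, 0], "twist": 0}, {"linear": [3.4, 0, 0], "twist": 0}, {"linear": [4.2, 0, 0], "twist": 0}, {"linear": [5, 0, 0], "twist": 0}, {"linear": [5.8, 0, 0], "twist": 0}, {"linear": [6.6, 0, 0], "twist": 0}, {"linear": [7.4, 0, 0], "twist": 0}, {"linear": [8.2, 0, 0], "twist": 0}, {"linear": [9, 0, 0], "twist": 0}, {"linear": [9.8, 0, 0], "twist": 0}, {"linear": [10.6, 0, 0], "twist": 0}, {"linear": [11.4, 0, 0], "twist": 0}, {"linear": [12.1, 0, 0], "twist": 0}, {"linear": [12.6, 0, 0], "twist": 0}, {"linear": [12.9, 0, 0], "twist": 0}, {"linear": [13.1, 0, 0], "twist": 0}, {"linear": [13.1, 0, 0], "twist": 0}]}}

```text
time_s: 11.25
position: [0.5368, -0.017, 0.0938]
ee_rot: [-0.0, 0.684, 0.73, 0.0]
contact_force: [-0.1, 0.1, -0.1]
gripper_width: 0.501
finger_force: 0.2
```

Run:
```python
from h import *
inc(.029,-.004,.0935,0)
snap("top","t7");snap("wrist","wr7")
im=cv2.imread("pics/t7.png")[165:255,185:365]
w=cv2.imread("pics/wr7.png")
c=np.zeros((600,800,3),np.uint8);c[:360,:720]=cv2.resize(im,(720,360),interpolation=cv2.INTER_CUBIC);c[360:,:560]=w[60:300]
cv2.imwrite("pics/c7.png",c)
```

```text
lin cm [ 0.48 -0.    0.03] twist -0.04 | now lane [24.2 -4. ] z 0.0938 F [-0.1  0.1 -0.1] t 11.25
```

View pics/c7.png

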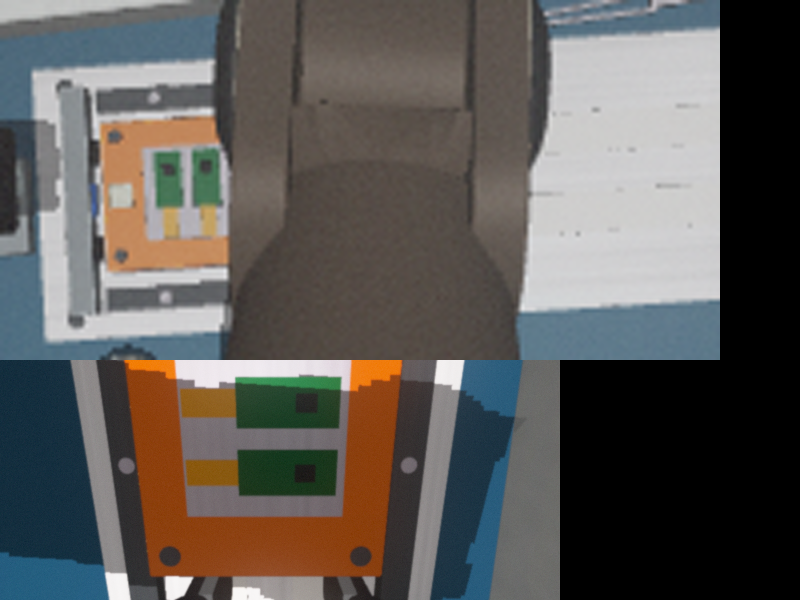

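The jig lies square in the lane, with its front edge at crop x ≈ 101–106 just short of the buffers at about 99. Next is the last few mm, slowly.

Run:
```python
from h import *
print((tolane(LANE,onz("t7",crop([(101,123),(106,271)],185,165,4),.048))*1000).round(1))
print((tolane(LANE,onz("wr7",[(150,275),(382,275),(126,60),(401,60)],.048))*1000).round(1))
```

```text
[[183.2 -44.5]
 [184.9  44.7]]
[[ 36.9  44.6]
 [ 36.9 -44.1]
 [112.5  44.1]
 [112.5 -43.5]]
```

Request:
{"method": "arm_command", "body": {"increments": [{"linear": [0.1, 0, 0], "twist": 0}, {"linear": [0.2, 0, 0], "twist": 0}, {"linear": [0.3, 0, 0], "twist": 0}, {"linear": [0.35, 0, 0], "twist": 0}, {"linear": [0.4, 0, 0], "twist": 0}, {"linear": [0.4, 0, 0], "twist": 0}]}}

```text
time_s: 11.95
position: [0.5367, -0.0135, 0.0938]
ee_rot: [-0.0, 0.684, 0.729, -0.0]
contact_force: [0.4, -2.4, -0.9]
gripper_width: 0.498
finger_force: 1.1
```

Request:
{"method": "arm_command", "body": {"increments": [{"linear": [0.05, 0, 0], "twist": 0}, {"linear": [0.1, 0, 0], "twist": 0}, {"linear": [0.1, 0, 0], "twist": 0}]}}

```text
time_s: 12.25
position: [0.5366, -0.0124, 0.0939]
ee_rot: [-0.0, 0.684, 0.73, 0.0]
contact_force: [-0.2, -1.7, -1.8]
gripper_width: 0.499
finger_force: 1.0
```

Request:
{"method": "arm_command", "body": {"increments": [{"linear": [0.05, 0, 0], "twist": 0}, {"linear": [0.1, 0, 0], "twist": 0}, {"linear": [0.1, 0, 0], "twist": 0}]}}

```text
time_s: 12.55
position: [0.5365, -0.0114, 0.0938]
ee_rot: [-0.0, 0.684, 0.73, -0.0]
contact_force: [0.4, -1.4, -1.3]
gripper_width: 0.499
finger_force: 0.9
```

Request:
{"method": "arm_command", "body": {"increments": [{"linear": [0.05, 0, 0], "twist": 0}, {"linear": [0.1, 0, 0], "twist": 0}, {"linear": [0.1, 0, 0], "twist": 0}]}}

```text
time_s: 12.85
position: [0.5366, -0.0109, 0.0939]
ee_rot: [0.001, 0.684, 0.729, -0.0]
contact_force: [0.2, -5.3, -2.0]
gripper_width: 0.504
finger_force: 2.5
```

Request:
{"method": "arm_command", "body": {"increments": [{"linear": [0.05, 0, 0], "twist": 0}, {"linear": [0.1, 0, 0], "twist": 0}, {"linear": [0.1, 0, 0], "twist": 0}]}}

```text
time_s: 13.15
position: [0.5367, -0.0107, 0.0941]
ee_rot: [0.001, 0.684, 0.729, -0.001]
contact_force: [0.7, -9.0, -1.8]
gripper_width: 0.502
finger_force: 4.4
```

Request:
{"method": "arm_command", "body": {"increments": [{"linear": [-0.6, 0, 0], "twist": 0}, {"linear": [-1.5, 0, 0], "twist": 0}, {"linear": [-2.5, 0, -1], "twist": 0}, {"linear": [-2.5, 0, -5], "twist": 0}, {"linear": [-2.5, 0, -9], "twist": 0}, {"linear": [-2.5, 0, -10.6], "twist": 0}]}}

```text
time_s: 13.75
position: [0.5394, -0.0351, 0.2048]
ee_rot: [0.002, 0.684, 0.729, 0.002]
contact_force: [0.4, 0.3, 0.1]
gripper_width: 0.499
finger_force: 0.0
```

Request:
{"method": "arm_command", "body": {"increments": [{"linear": [0, 3, 0], "twist": 0}, {"linear": [0.6, 7, 0], "twist": 0}, {"linear": [1.2, 11, 0], "twist": 0}, {"linear": [1.7, 14, 0], "twist": 0}, {"linear": [1.7, 15.5, 0], "twist": 0}, {"linear": [1.7, 15.5, 0], "twist": 0}, {"linear": [1.7, 15.5, 0], "twist": 0}, {"linear": [1.7, 15.5, 0], "twist": 0}], "fingers": 0}}

```text
time_s: 14.55
position: [0.6908, -0.008, 0.2004]
ee_rot: [-0.0, 0.684, 0.729, -0.0]
contact_force: [-0.4, 0.2, 0.2]
gripper_width: -0.001
finger_force: 0.0
```

Run:
```python
from h import *
inc(.022,-.159,.155,0)
o=ctrl.get_obs();print(o["gripper_width"])
snap("wrist","wr8");snap("side","s8")
w=cv2.imread("pics/wr8.png");s=cv2.imread("pics/s8.png")
cv2.imwrite("pics/c8.png",np.vstack([cv2.resize(w[0:420],(400,300)),cv2.resize(s,(400,300))]))
```

```text
lin cm [-0.12  0.07  4.54] twist -0.09 | now lane [  23.1 -158.3] z 0.2004 F [-0.4  0.2  0.2] t 14.55
-0.0009311635190583008
```

View pics/c8.png

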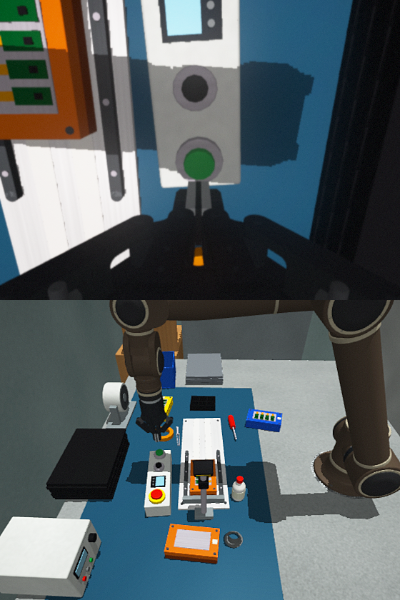

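The wrist view shows the green button at c8 (199,162), straight below and ahead of the closed fingertips.

Run:
```python
from h import *
im=np.load("pics/wr8.npz")["im"].astype(int);m=(im[:,:,1]>im[:,:,0]+50)&(im[:,:,1]>im[:,:,2]+30);m[:,:220]=0;m[:,340:]=0
v,u=np.nonzero(m);print(len(u),u.mean(),v.mean())
w=onz("wr8",[(u.mean(),v.mean())],.077)[0];print(w,tolane(LANE,w))
a=np.load("pics/wr8.npz")
for p in [(int(u.mean()),int(v.mean())),(270,256),(288,256)]:
    q=a["R"].T@(np.linalg.inv(a["K"])@[p[0],p[1],1]*a["d"][p[1],p[0]]-a["t"]);print(p,q.round(4),tolane(LANE,q).round(4))
```

```text
1276 278.5360501567398 230.57366771159874
[ 0.69138939 -0.00491108  0.077     ] [ 0.02615054 -0.15903855]
(278, 230) [ 0.6911 -0.0052  0.0751] [ 0.0258 -0.1587]
(270, 256) [0.6869 0.0027 0.1329] [ 0.0341 -0.1551]
(288, 256) [0.6949 0.0036 0.1337] [ 0.0344 -0.1631]
```

Request:
{"method": "arm_command", "body": {"increments": [{"linear": [0.1, 0, 2], "twist": 0}, {"linear": [0.1, 0, 4], "twist": 0}, {"linear": [0.1, 0, 4.8], "twist": 0}, {"linear": [0.1, 0, 5.1], "twist": 0}, {"linear": [0.1, 0, 5.3], "twist": 0}, {"linear": [0.1, 0, 5.3], "twist": 0}]}}

```text
time_s: 15.25
position: [0.6917, -0.0066, 0.1479]
ee_rot: [0.0, 0.684, 0.729, 0.0]
contact_force: [-1.9, -0.7, 2.9]
gripper_width: 0.001
finger_force: 1.2
```

Request:
{"method": "arm_command", "body": {"increments": [{"linear": [0, 0, 0.1], "twist": 0}, {"linear": [0, 0, 0.2], "twist": 0}, {"linear": [0, 0, 0.2], "twist": 0}]}}

```text
time_s: 15.55
position: [0.6919, -0.0066, 0.1454]
ee_rot: [0.0, 0.684, 0.729, 0.0]
contact_force: [-1.9, -0.2, 3.6]
gripper_width: -0.0
finger_force: 1.9
```

Request:
{"method": "arm_command", "body": {"increments": [{"linear": [0, 0, 0.1], "twist": 0}, {"linear": [0, 0, 0.2], "twist": 0}, {"linear": [0, 0, 0.2], "twist": 0}]}}

```text
time_s: 15.85
position: [0.6919, -0.0065, 0.1437]
ee_rot: [0.0, 0.684, 0.729, 0.0]
contact_force: [-2.0, 0.1, 7.2]
gripper_width: 0.001
finger_force: 3.5
```

Request:
{"method": "arm_command", "body": {"increments": [{"linear": [0, 0, 0.1], "twist": 0}, {"linear": [0, 0, 0.1], "twist": 0}, {"linear": [0, 0, 0.1], "twist": 0}]}}

```text
time_s: 16.15
position: [0.6919, -0.0066, 0.1436]
ee_rot: [0.001, 0.684, 0.729, 0.001]
contact_force: [-3.2, -0.6, 11.2]
gripper_width: -0.002
finger_force: 5.5
```

Force is rising with no further travel, so the button is bottomed. Now releasing and moving clear.

Request:
{"method": "arm_command", "body": {"increments": [{"linear": [0, 0, -1.5], "twist": 0}, {"linear": [0, 0, -5], "twist": 0}, {"linear": [0, 0, -9], "twist": 0}, {"linear": [-3, 0, -12], "twist": 0}, {"linear": [-7, 0, -13], "twist": 0}, {"linear": [-12, 0, -13], "twist": 0}, {"linear": [-17, 0, -13], "twist": 0}, {"linear": [-22, 0, -13], "twist": 0}, {"linear": [-22, 0, -13], "twist": 0}, {"linear": [-22, 0, -13], "twist": 0}]}}

```text
time_s: 17.15
position: [0.7056, -0.2275, 0.2705]
ee_rot: [-0.001, 0.685, 0.729, -0.0]
contact_force: [0.0, 0.1, 0.7]
gripper_width: 0.002
finger_force: 0.0
```

Run:
```python
from h import *
o=ctrl.get_obs();print(o["position"],o["contact_force"])
snap("top","t9")
im=cv2.imread("pics/t9.png")[125:265,180:380]
cv2.imwrite("pics/c9.png",cv2.resize(im,(800,560),interpolation=cv2.INTER_CUBIC))
```

```text
[ 0.70562261 -0.22754463  0.27045222] [0.02823845 0.06316237 0.703771  ]
```

View pics/c9.png

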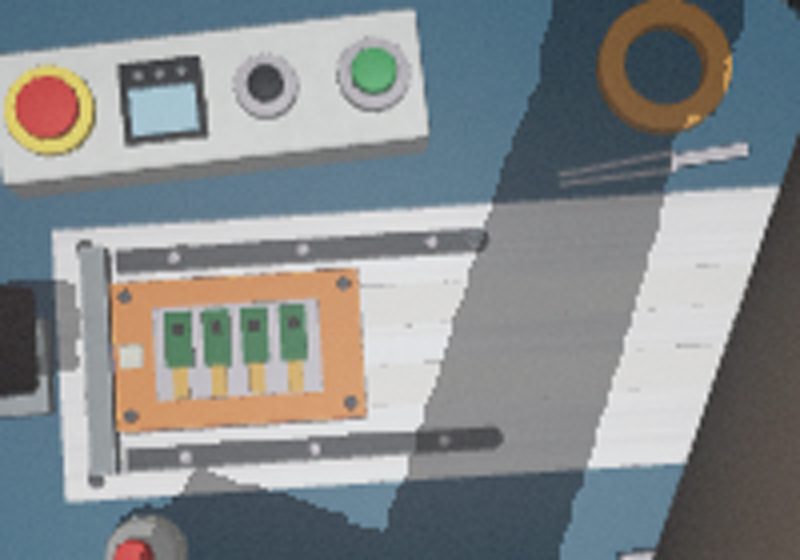

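The jig is against the stop at crop (111,285)–(118,432), square and centred. The button is up and the arm is clear.

Run:
```python
from h import *
j,r=fit(onz("t9",crop([(111,285),(357,269),(367,416),(118,432)],180,125,4),.048),[[.075,-.045],[-.075,-.045],[-.075,.045],[.075,.045]])
print("jig",tolane(LANE,j)*1000,j[2]-LANE[2])
print(ctrl.finish_job())
```

```text
jig [114.98381061   0.45089877] -6.280969310209418
the job is handed in; nothing more can be done
None
```

The jig is home against the end stop (measured x = 115.0 mm, y = 0.5 mm, about 0.002 rad off square), the green start button was pressed to its stop and released, the arm is clear, and the job is handed in; no verdict was returned.

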